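# Mount the mincer head and run down its wing screw

### The arm

A 6-joint arm with a two-finger parallel gripper is mounted at the origin on the work surface. World frame = base frame: x ahead of the robot, y to its left, z up, the work surface at z = 0. Lengths are in m, angles in rad, forces in N, time in s.
With the tool pointing down it reaches from about 0.3 to 0.95 m from the base axis. Payload 3.1 kg.
Tool frame: the origin (TCP) lies between the finger pads; the fingertips stand 25 mm ahead of it and the grasp point (between the pads) lies 6 mm ahead of it; z points along the fingers, y is the direction in which the jaws open and shut (so a half turn about z gives the same grasp; the last joint's range is limited). The gripper opens to 85 mm and grips with 20 to 120 N. Pads are 22 mm wide; open, the fingers measure 114 mm over their backs; the gripper's body (76 mm by 85 mm) begins 54 mm behind the grasp point. The pads swing forward as they close: fully open they stand 13 mm farther back than shut.
Start: joints at [-1.311, 0.308, 1.634, -0, 1.2, -0.07], TCP at [0.202, -0.591, 0.256] pointing down, gripper open.
Joint ranges: [-3.06, 3.06], [-0.79, 1.96], [0.05, 2.63], [-1.19, 4.34], [0.05, 2.64], [-2.94, 2.94]. Speed limits (rad/s): [2.79, 2.79, 3.14, 3.14, 3.14, 3.14].

### API

Orientations are given as a unit quaternion [w, x, y, z].
In Python, from workcell import r gives the robot as it stands.
- The arm moves only by the shell command python3 -m inch 'ROWS'. ROWS is JSON, a list of rows, each an object of numbers: "fingers": the opening in per cent of the stroke, from 0 (shut) to 100 (fully open); "x", "y", "z": the shift along the world's x, y, z in cm; "twist": the turn about the world's z in degrees. In form: [{"fingers": .., "x": .., "y": .., "z": .., "twist": ..}, ...]. A call has 1 to 10 rows; each row shifts and turns the commanded pose from where the row before left it; what a row does not reach is not made up. A row lasts 1/10 s, in which the tool goes at most 50 mm and 8.59 degrees, less where a joint would pass 70% of its speed; a pose out of reach is approached as far as the arm can. A call with a gripper value outside its range is refused whole. The fingers move at their own pace and stop on an object; the grip force is fixed at half the most. Time passes only in rows, so rows that do not move let the fingers close. It gives the time, the measured TCP pose, the force and the opening at its end, in the units of the state.
- r.state(): the state, without advancing time (a new reading comes with each control period).
- r.snapshot(name): name is "scene" or "top"; returns a dict with "color" (384x512x3 uint8, red, green, blue), "depth" (384x512 float32, m along the optical axis (not along the pixel's ray), 0 where there is no reading), "camera_matrix" (3x3 intrinsics, pixels), "distortion" ([k1, k2, p1, p2, k3] as OpenCV has them; the pictures are not rectified), "world_from_camera" (4x4, takes a point from camera to world coordinates). Camera axes: x right, y down, z forward; pixel columns grow to the right and rows downward; lengths in m; the calibration is good to about 2 mm. A picture is of the moment at which its call begins.
- r.hand_in(): hands the job in, once; it reports no verdict.
Trained networks look in the newest picture that a camera, given by its name, has taken for a name from the list of things; names that differ only in an ending like _2 or _b are one class to them, and where a whole thing is asked for, a point or a joint stands for the part that bears it (a point fixed in the world has none). Each returns a list of dicts, best first, with "score" (0 to 1); they miss things now and then, are a little off and sometimes report something else, mostly with a low value. They report only what shows in the picture. A call takes as long as a camera call.
- r.find_in(name, camera): "box" ([left, top, right, bottom] in pixels, round what is visible of it).
- r.trace(name, camera): "mask" (384x512 bool, what is visible of it) and "box" ([left, top, right, bottom] in pixels, round what is visible of it).
The state is a dict: "clock": time; "joint_pos": joint angles; "joint_vel": joint speeds; "effort": joint torques, N m; "ee_pos": TCP position; "ee_rot": TCP orientation; "wrist_force": force on the tool from outside, world axes, zero at the start; "moment": the same for the moment, N m; "finger_gap": opening from 0.0 (shut) to 1.0 (fully open).
Only numpy, scipy, OpenCV 4.12 (cv2) and the standard library are available. Lean on these libraries where they do the work, as an engineer would, in place of code of your own. Each camera call takes 0.05 s, during which the arm holds its last target.

### The job

Fit the mincer head to its drive on the counter: first push the head, which still stands a little way out of the drive's collar, fully home against the collar with your fingertips, then spin the loose wing screw on top of the collar clockwise (seen from above), stroke after stroke with a fingertip pushing on its wings, until it comes up against its stop and turns no further. Only push: do not pinch or grip the screw, do not grip or lift anything, and leave the loose parts on the counter where they are. Finish with the hand clear of everything.

Things in the scene. Friction and masses are not known exactly. Their poses are not given: they have to be found in the camera images.
- drive: Motor drive unit, fixed to the counter: grey metal housing 210 (x) by 230 (y) mm, top 265 mm above the counter, with a round steel collar 88 mm in diameter standing out of its -y face. Origin on the counter straight below the screw's axis; +y points to the housing, -y along the collar and the mincer head, z up. The housing stands on the robot's right, the head points to its left; place and yaw (pi +- 0.4 rad) differ each time.
- collar_end (a point): Centre of the collar's free end face, 160 mm above the counter, at y = -30 mm in the drive's frame: the face that the head's rear flange must meet.
- housing_face (a point): Point of the housing's flat -y face, at y = +34 mm in the drive's frame, straight beyond the screw's axis and 228 mm above the counter; the face runs from x = -105 to +105 mm and up to 265 mm. The screw's wings pass it with 3 mm to spare, a finger does not fit between, so a wing can be pushed only round the open side, away from the housing.
- screw_axis (a point): Point on the wing screw's upright axis, half-way up its wings, 228 mm above the counter; fixed, with the drive's axes. Brass screw: hub 18 mm across, two opposite flat wings, each a round ear 26 mm across and 7 mm thick (rim 4 mm), 61 mm over both tips, from 215 to 241 mm above the counter. Collar and head around it stay below 211 mm.
- screw (a joint): Turn of the wing screw, rad, growing clockwise seen from above. At 0 (and every pi) the wings lie along the drive's x, parallel to the housing's face. Starts at 0 to 2.4; tightens clockwise to a hard stop at 8.4 (tight). Loose: takes 1 to 2 N at a wing, stays where it is left, does not rise or sink.
- wing_tip (a point): Outer tip of one of the two wings, 30.5 mm from the axis and half-way up; turns with the screw: at joint value q it lies from the axis in the drive's direction (x, y) = (cos q, -sin q).
- head_front (a point): Centre of the mincer head's flat front face, a disc 90 mm across facing the drive's -y, 160 mm above the counter; moves with the head, a steel barrel along the drive's y, 130 mm long from front face to rear flange. On top a shallow round feed mouth 88 mm across, rim 207 mm above the counter, centre 76 mm behind the face. At home the face is at y = -160 mm in the drive's frame.
- head (a joint): Slide of the mincer head along the drive's +y, m: 0 is 30 mm out of home, 0.030 is fully home (hard stop, flange against collar). Starts at 0 to 0.008. It takes 4 N to slide slowly, 6 N at 50 mm/s, and stays where it is left.
- pan: Loose steel feed pan, 150 by 200 by 45 mm high, standing on the counter beyond the head's front; origin at the centre of its underside. Leave alone.
- stomper: Loose white plastic meat stomper standing upright, 44 mm in diameter, 122 mm high; origin at the centre of its underside. Leave alone.
- plate: Loose square spare mincer plate with holes, 70 by 70 by 8 mm, lying flat; origin at the centre of its underside. Leave alone.

How it is judged:
On the way, in this order (a step that is already met when the one before it is completed fails the run):
1. the mincer head is pushed fully home (value of joint head above 0.027 m), for 0.1 s.
2. the wing screw is turned clockwise to its stop (value of joint screw above 8.2 rad), for 0.1 s.
At the end, for the whole second after the job is handed in: The mincer head is within 3 mm of fully home, the wing screw rests within 0.2 rad of its stop (8.4 rad), and pan, stomper and plate are within 15 mm of where they stood (value of joint head above 0.027 m and value of joint screw above 8.2 rad and velocity of joint screw between -0.05 and 0.05 rad/s and distance of each of pan, stomper, plate from where it was at the start of the episode below 0.015 m); the robot touches nothing.
It fails at once if the screw is turned before the head is home (value of joint head below 0.026 m and distance of wing_tip from where it was at the start of the episode above 0.012 m).
It fails at once if a wing of the screw is pinched (pressed on both faces at once) ((contact force between the fingers and screw_c0 above 2 N and contact force between the fingers and screw_c1 above 2 N) or (contact force between the fingers and screw_c2 above 2 N and contact force between the fingers and screw_c3 above 2 N)).
It fails at once if the screw is gripped across its two wing tips (contact force between the fingers and screw_c4 above 5 N and contact force between the fingers and screw_c5 above 5 N).
It fails at once if a loose part is moved more than 15 mm (distance of any of pan, stomper, plate from where it was at the start of the episode above 0.015 m).
It also fails if it takes over 64 s, if anything falls off the work surface, if the arm or the gripper's body presses on something with over 40 N, if the wrist force passes 120 N, or if a joint passes its speed limit or range.

## Working session

There is one attempt and no reset: what is moved stays moved. The work goes in short steps, Python scripts to look and compute and a shell command to move; the robot and the scene stay as the last step left them, time stands still between calls to the robot, and variables do not carry over. Pictures are saved under pics/ and viewed, and the job is handed in when it is done.

```bash
ls; mkdir -p pics
cat > h.py <<'E'
import numpy as np, cv2
from workcell import r
def snap(cam,name=None):
    s=r.snapshot(cam)
    if name: cv2.imwrite('pics/'+name+'.png',cv2.cvtColor(s['color'],cv2.COLOR_RGB2BGR))
    return s
def cloud(s):
    h,w=s['depth'].shape
    uv=np.stack(np.meshgrid(np.arange(w),np.arange(h)),-1).reshape(-1,1,2).astype(np.float64)
    n=cv2.undistortPoints(uv,np.array(s['camera_matrix']),np.array(s['distortion'])).reshape(h,w,2)
    d=s['depth'].astype(float)
    P=np.stack([n[...,0]*d,n[...,1]*d,d],-1)
    T=np.array(s['world_from_camera'])
    P=P@T[:3,:3].T+T[:3,3]
    P[d<=0]=np.nan
    return P
E
python3 - <<'E'
from h import *
np.set_printoptions(precision=4,suppress=True)
for c in ['scene','top']:
    s=snap(c,c+'0'); P=cloud(s)
    np.savez(c+'0.npz',P=P,**{k:np.array(v) for k,v in s.items()})
    print(c,np.array(s['world_from_camera']))
    for n in ['drive','screw','head','pan','stomper','plate']:
        t=r.trace(n,c)
        for q in t[:2]:
            m=q['mask']; pts=P[m]
            print(n,round(q['score'],2),q['box'],m.sum(),np.nanmedian(pts,axis=0),np.nanmin(pts,axis=0),np.nanmax(pts,axis=0))
print(r.state())
E
```

```text
pics
scene [[-0.4886  0.5101 -0.7079  1.2173]
 [ 0.8723  0.2672 -0.4095  0.5595]
 [-0.0197 -0.8176 -0.5755  0.6569]
 [ 0.      0.      0.      1.    ]]
drive 0.76 [113.8, 68.7, 271.4, 203.3] 13732 [ 0.5245 -0.0656  0.1922] [-0.7646 -1.6031 -0.3673] [0.6517 0.1767 0.267 ]
screw 0.47 [193.4, 114.3, 218.5, 125.7] 234 [ 0.4918 -0.0099  0.2292] [ 0.441  -0.0364  0.1967] [0.5087 0.0121 0.2409]
head 0.91 [204.3, 132.8, 272.9, 194.7] 2554 [0.544  0.1242 0.1818] [ 0.2161 -0.0518 -0.0023] [0.5879 0.1767 0.2096]
pan 0.86 [276.6, 207.6, 382.9, 296.3] 5840 [0.5515 0.3405 0.0076] [ 0.443   0.2113 -0.0004] [0.6783 0.459  0.0475]
stomper 0.73 [160.5, 186.2, 188.5, 231.5] 804 [ 0.6437 -0.0093  0.0574] [ 0.5521 -0.126  -0.0029] [0.6572 0.0047 0.1244]
plate 0.91 [200.4, 240.8, 230.2, 264.3] 749 [0.6698 0.114  0.0075] [ 0.615   0.0668 -0.0021] [0.7137 0.1587 0.0112]
top [[ 0.0168 -0.9978  0.0636  0.5032]
 [-0.9999 -0.0169 -0.0009  0.1953]
 [ 0.002  -0.0636 -0.998   0.9239]
 [ 0.      0.      0.      1.    ]]
drive 0.6 [267.1, 182.1, 512.0, 339.1] 22583 [ 0.4609 -0.0906  0.264 ] [ 0.2415 -0.4265 -0.0047]
[... 386 characters left out ...]
0.57 [265.2, 184.0, 351.3, 244.2] 3073 [0.5171 0.0977 0.2064] [ 0.4618 -0.0119 -0.0029] [0.5833 0.1768 0.212 ]
plate 0.73 [270.5, 141.1, 311.8, 177.9] 788 [0.6618 0.111  0.0083] [ 0.6168  0.0643 -0.0031] [0.7047 0.158  0.0133]
{'clock': 0.7, 'joint_pos': array([-1.3107,  0.3081,  1.6337,  0.    ,  1.1997, -0.0697]), 'joint_vel': array([-0.0024, -0.001 ,  0.0001,  0.0004, -0.0015, -0.0002]), 'effort': array([  0.0008, -41.5128, -27.7005,  -0.0002,   0.0007,  -0.    ]), 'ee_pos': array([ 0.2024, -0.5914,  0.2563]), 'ee_rot': array([0.    , 0.9864, 0.1641, 0.    ]), 'wrist_force': array([-0.6991,  0.2847, -0.1397]), 'moment': array([-0.0219, -0.0142,  0.0138]), 'finger_gap': 0.9990662554481655}
```

Run:
```python
import cv2
a=cv2.imread('pics/scene0.png');b=cv2.imread('pics/top0.png')
cv2.imwrite('pics/scene0c.png',cv2.resize(a[50:290,90:410],None,fx=2.4,fy=2.4,interpolation=cv2.INTER_CUBIC))
cv2.imwrite('pics/top0c.png',cv2.resize(b[120:360,200:512],None,fx=2.4,fy=2.4,interpolation=cv2.INTER_CUBIC))
```

```text
(no output)
```

View pics/scene0c.png

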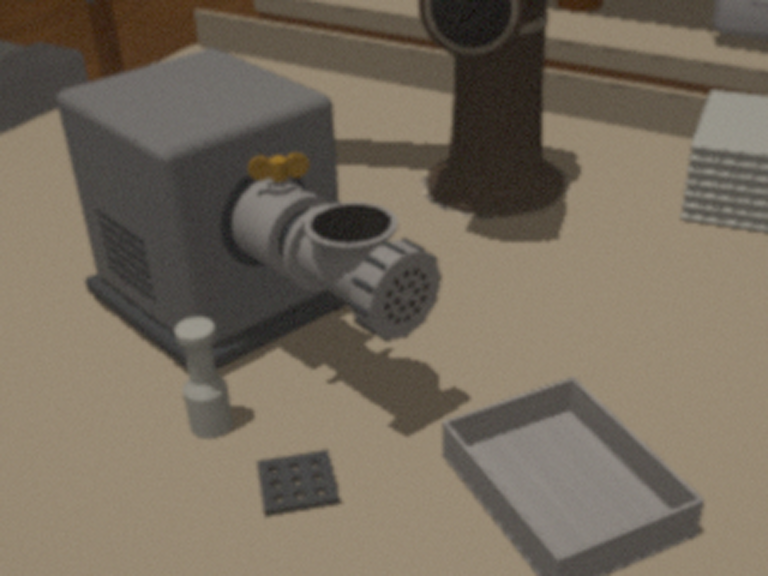

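View pics/top0c.png

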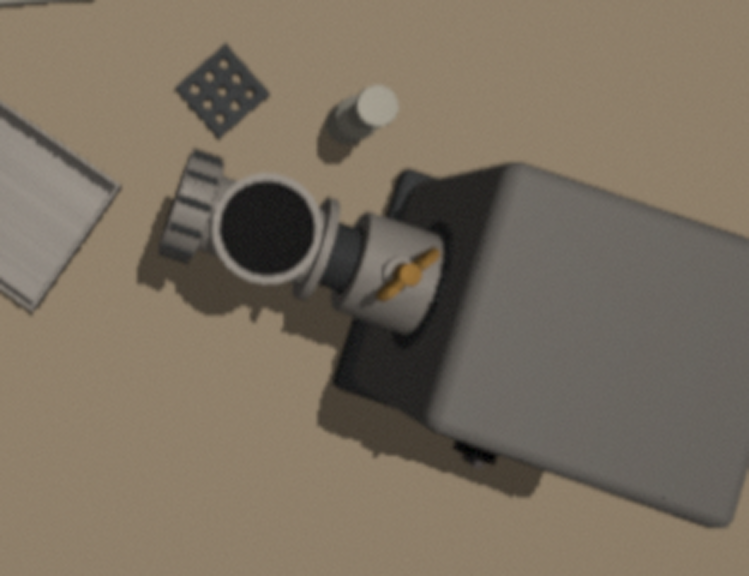

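The scene view shows the head pointing left with its front face near crop pixel (405,290), and the brass screw at (278,167). The top view puts the screw at crop (408,272), with one wing toward the housing. Next I'll fit the drive frame.

```bash
cat > fit.py <<'E'
from h import *
np.set_printoptions(precision=4,suppress=True)
def brass(s,P):
    hsv=cv2.cvtColor(s['color'],cv2.COLOR_RGB2HSV)
    m=(hsv[...,0]>8)&(hsv[...,0]<30)&(hsv[...,1]>130)&(hsv[...,2]>60)
    m&=(P[...,2]>0.205)&(P[...,2]<.25)
    return m
E
python3 - <<'E'
from fit import *
for c in ['top','scene']:
    z=dict(np.load(c+'0.npz')); P=z['P']
    # housing top
    m=(P[...,2]>.255)&(P[...,2]<.275)&(P[...,1]<0.03)&(P[...,1]>-.45)&(P[...,0]>.2)&(P[...,0]<.7)
    n,l,st,_=cv2.connectedComponentsWithStats(m.astype(np.uint8)); k=1+st[1:,4].argmax(); m=l==k
    q=P[m]; rc=cv2.minAreaRect((q[:,:2]*1000).astype(np.float32)); print(c,'top',rc,np.median(q[:,2]),m.sum())
    b=brass(z,P); q=P[b]; print('brass',b.sum(),q.mean(0),q.min(0),q.max(0), cv2.minAreaRect((q[:,:2]*1000).astype(np.float32)))
    ys,xs=np.nonzero(b); print(xs.min(),xs.max(),ys.min(),ys.max())
    # face
P=np.load('scene0.npz')['P']
sub=P[125:200,200:275].reshape(-1,3)
sub=sub[~np.isnan(sub).any(1)]
# front face RANSAC: vertical plane normal near (+.25,.97,0)
rng=np.random.default_rng(0);best=0
c=sub[(sub[:,2]>.11)&(sub[:,2]<.21)&(sub[:,1]>.1)&(sub[:,1]<.2)]
for i in range(3000):
    a=c[rng.choice(len(c),3,False)]; n=np.cross(a[1]-a[0],a[2]-a[0]); n/=np.linalg.norm(n)+1e-12
    if n[1]<0:n=-n
    if n[1]<.8 or abs(n[2])>.15: continue
    k=abs((c-a[0])@n)<.002
    if k.sum()>best: best=k.sum();bi=k
f=c[bi];u=np.linalg.svd(f-f.mean(0))[2][2];print('face',best,f.mean(0),f.min(0),f.max(0),u*np.sign(u[1]))
E
```

```text
top top ((439.0359191894531, -152.11355590820312), (228.48428344726562, 209.07614135742188), 72.13555908203125) 0.26496094583208896 14657
brass 157 [ 0.4848 -0.01    0.2368] [ 0.4664 -0.0321  0.2247] [0.5035 0.0104 0.2427] ((485.0280456542969, -10.918603897094727), (14.524862289428711, 54.87576675415039), 28.79361915588379)
358 381 224 244
scene top ((443.8612365722656, -149.82943725585938), (222.31886291503906, 207.97824096679688), 72.35694122314453) 0.2643754646990591 2926
brass 967 [-0.0411 -1.002   0.228 ] [-0.7309 -1.6137  0.205 ] [0.5087 0.0101 0.2499] ((-37.24609375, -823.6156005859375), (1244.870361328125, 1557.422607421875), 5.726198196411133)
0 343 0 125
face 773 [0.5468 0.163  0.1619] [0.5037 0.1481 0.1153] [0.5871 0.1767 0.209 ] [0.3103 0.9506 0.0007]
```

```bash
python3 -m inch '[{"fingers":0,"x":0,"y":0,"z":4,"twist":0},{"fingers":0,"x":0,"y":0,"z":4,"twist":0},{"fingers":0,"x":0,"y":0,"z":4,"twist":0},{"fingers":0,"x":1.6,"y":3.6,"z":0,"twist":7.6},{"fingers":0,"x":1.6,"y":3.6,"z":0,"twist":7.6},{"fingers":0,"x":1.6,"y":3.6,"z":0,"twist":7.6},{"fingers":0,"x":1.6,"y":3.6,"z":0,"twist":7.6},{"fingers":0,"x":1.6,"y":3.6,"z":0,"twist":7.6},{"fingers":0,"x":1.6,"y":3.6,"z":0,"twist":7.6},{"fingers":0,"x":1.6,"y":3.6,"z":0,"twist":7.6}]'
```

```text
clock: 1.7
ee_pos: [0.3148, -0.3379, 0.3765]
ee_rot: [0.0, 0.807, 0.591, 0.0]
wrist_force: [0.8, 0.1, -0.0]
finger_gap: 0.002
```

```bash
python3 -m inch '[{"fingers":0,"x":1.6,"y":3.6,"z":0,"twist":0},{"fingers":0,"x":1.6,"y":3.6,"z":0,"twist":0},{"fingers":0,"x":1.6,"y":3.6,"z":0,"twist":0},{"fingers":0,"x":1.6,"y":3.6,"z":0,"twist":0},{"fingers":0,"x":1.6,"y":3.6,"z":0,"twist":0},{"fingers":0,"x":1.6,"y":3.6,"z":0,"twist":0},{"fingers":0,"x":1.6,"y":3.6,"z":0,"twist":0},{"fingers":0,"x":1.6,"y":3.6,"z":0,"twist":0},{"fingers":0,"x":1.6,"y":3.6,"z":0,"twist":0},{"fingers":0,"x":1.6,"y":3.6,"z":0,"twist":0}]'
```

```text
clock: 2.7
ee_pos: [0.4748, 0.0223, 0.3766]
ee_rot: [0.0, 0.808, 0.589, 0.0]
wrist_force: [0.2, -0.4, -0.2]
finger_gap: 0.004
```

```bash
python3 -m inch '[{"fingers":0,"x":1.7,"y":4,"z":0,"twist":0},{"fingers":0,"x":1.7,"y":4,"z":0,"twist":0},{"fingers":0,"x":1.7,"y":4,"z":0,"twist":0},{"fingers":0,"x":1.7,"y":4,"z":0,"twist":0},{"fingers":0,"x":1.7,"y":4,"z":-2,"twist":0},{"fingers":0,"x":0,"y":0,"z":-4,"twist":0},{"fingers":0,"x":0,"y":0,"z":-4,"twist":0},{"fingers":0,"x":0,"y":0,"z":-4,"twist":0},{"fingers":0,"x":0,"y":0,"z":-4,"twist":0},{"fingers":0,"x":0,"y":0,"z":-1.7,"twist":0}]'
python3 - <<'E'
from h import *
for c in ['scene','top']:
    s=snap(c,c+'1')
a=cv2.imread('pics/scene1.png')
cv2.imwrite('pics/scene1c.png',cv2.resize(a[50:290,90:410],None,fx=2.4,fy=2.4,interpolation=cv2.INTER_CUBIC))
print(r.state()['ee_pos'],r.state()['joint_pos'])
E
```

```text
clock: 3.7
ee_pos: [0.5564, 0.2198, 0.1745]
ee_rot: [-0.001, 0.808, 0.589, -0.004]
wrist_force: [-0.5, 0.9, -0.6]
finger_gap: 0.006
[0.5565362  0.21978578 0.17520078] [3.03354393e-01 3.49065640e-01 1.75635260e+00 3.90543965e-07
 1.04435127e+00 6.15779185e-01]
```

View pics/scene1c.png

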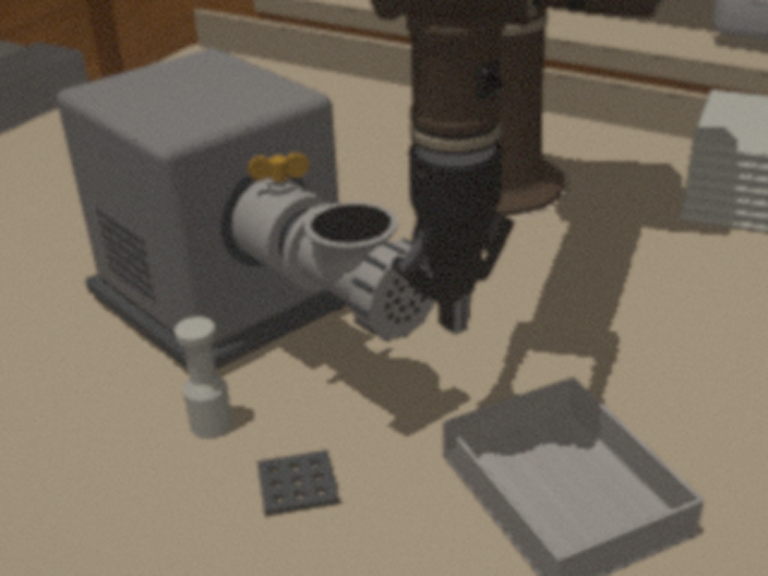

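```bash
python3 -m inch '[{"fingers":0,"x":-0.3,"y":-0.95,"z":0,"twist":0},{"fingers":0,"x":-0.3,"y":-0.95,"z":0,"twist":0},{"fingers":0,"x":-0.3,"y":-0.95,"z":0,"twist":0},{"fingers":0,"x":-0.3,"y":-0.95,"z":0,"twist":0},{"fingers":0,"x":-0.12,"y":-0.38,"z":0,"twist":0},{"fingers":0,"x":-0.12,"y":-0.38,"z":0,"twist":0},{"fingers":0,"x":-0.12,"y":-0.38,"z":0,"twist":0},{"fingers":0,"x":-0.12,"y":-0.38,"z":0,"twist":0},{"fingers":0,"x":-0.12,"y":-0.38,"z":0,"twist":0},{"fingers":0,"x":-0.12,"y":-0.38,"z":0,"twist":0}]'
```

```text
clock: 4.8
ee_pos: [0.541, 0.1616, 0.1801]
ee_rot: [-0.001, 0.809, 0.588, 0.002]
wrist_force: [1.5, 6.2, 0.9]
finger_gap: -0.0
```

```bash
python3 -m inch '[{"fingers":0,"x":-0.1,"y":-0.3,"z":0,"twist":0},{"fingers":0,"x":-0.1,"y":-0.3,"z":0,"twist":0},{"fingers":0,"x":-0.1,"y":-0.3,"z":0,"twist":0},{"fingers":0,"x":0,"y":0,"z":0,"twist":0}]'; python3 -m inch '[{"fingers":0,"x":-0.05,"y":-0.15,"z":0,"twist":0},{"fingers":0,"x":0,"y":0,"z":0,"twist":0}]'
```

```text
clock: 5.2
ee_pos: [0.5378, 0.1518, 0.18]
ee_rot: [-0.0, 0.809, 0.588, 0.001]
wrist_force: [0.3, 4.1, 1.2]
finger_gap: 0.002
clock: 5.4
ee_pos: [0.5378, 0.1516, 0.1801]
ee_rot: [-0.001, 0.809, 0.588, 0.003]
wrist_force: [2.3, 7.7, 1.5]
finger_gap: 0.0
```

```bash
python3 -m inch '[{"fingers":0,"x":-0.05,"y":-0.15,"z":0,"twist":0},{"fingers":0,"x":0,"y":0,"z":0,"twist":0}]';  python3 -m inch '[{"fingers":0,"x":-0.06,"y":-0.19,"z":0,"twist":0},{"fingers":0,"x":0,"y":0,"z":0,"twist":0}]'
```

```text
clock: 5.6
ee_pos: [0.5378, 0.1515, 0.1801]
ee_rot: [-0.002, 0.809, 0.588, 0.004]
wrist_force: [3.6, 12.5, -1.0]
finger_gap: 0.003
clock: 5.8
ee_pos: [0.5378, 0.1515, 0.1802]
ee_rot: [-0.003, 0.809, 0.588, 0.006]
wrist_force: [4.3, 18.3, -3.7]
finger_gap: -0.002
```

```bash
python3 -m inch '[{"fingers":0,"x":0.6,"y":1.9,"z":0,"twist":0},{"fingers":0,"x":1.2,"y":3.8,"z":0,"twist":0},{"fingers":0,"x":0,"y":0,"z":4,"twist":0},{"fingers":0,"x":0,"y":0,"z":4,"twist":0},{"fingers":0,"x":0,"y":0,"z":4,"twist":0},{"fingers":0,"x":0,"y":0,"z":1,"twist":0}]'
python3 - <<'E'
from fit import *
A=np.array([.4849,-.0104]);X=np.array([-.951,.308]);Y=np.array([-.308,-.951])
for c in ['scene','top']:
    s=snap(c,c+'2');P=cloud(s)
    b=brass(s,P)&(P[...,1]>-.06)&(P[...,1]<.05)&(P[...,0]>.4); q=P[b]
    if b.sum()<20: print(c,'none');continue
    d=q[:,:2]-A; d=np.c_[d@X,d@Y]
    rc=cv2.minAreaRect((q[:,:2]*1000).astype(np.float32))
    w=np.linalg.svd(d-d.mean(0))[2][0]
    print(c,b.sum(),q.mean(0),rc,'q=',np.arctan2(-w[1],w[0])%np.pi)
a=cv2.imread('pics/scene2.png')
cv2.imwrite('pics/scene2c.png',cv2.resize(a[50:290,90:410],None,fx=2.4,fy=2.4,interpolation=cv2.INTER_CUBIC))
a=cv2.imread('pics/top2.png')
cv2.imwrite('pics/top2c.png',cv2.resize(a[120:360,200:512],None,fx=2.4,fy=2.4,interpolation=cv2.INTER_CUBIC))
E
```

```text
clock: 6.4
ee_pos: [0.5562, 0.2033, 0.3148]
ee_rot: [0.002, 0.808, 0.589, 0.004]
wrist_force: [-0.0, 0.7, 0.2]
finger_gap: -0.004
scene 208 [ 0.4893 -0.0107  0.2298] ((477.92572021484375, -26.205177307128906), (58.6796989440918, 57.304691314697266), 57.42428207397461) q= 0.5258276600983485
top 158 [ 0.4847 -0.0098  0.2363] ((484.44171142578125, -10.36369514465332), (14.554136276245117, 51.702232360839844), 29.42640495300293) q= 0.5502535064228065
```

View pics/scene2c.png

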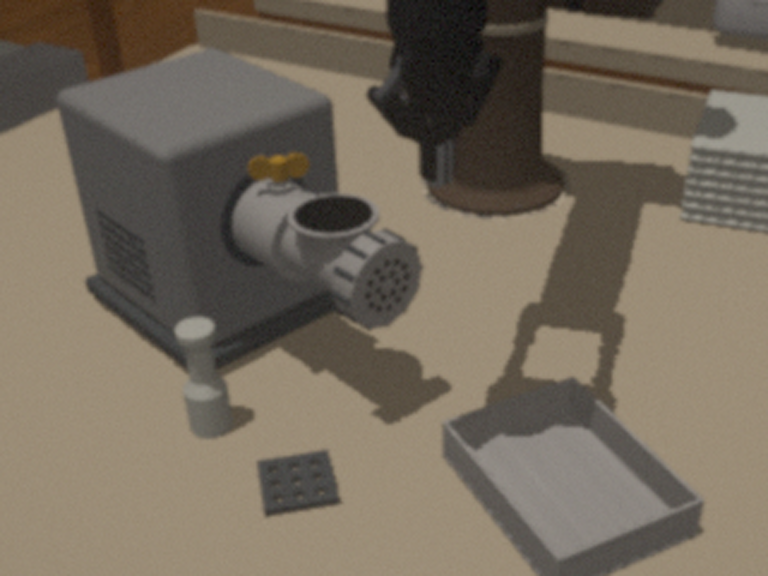

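View pics/top2c.png

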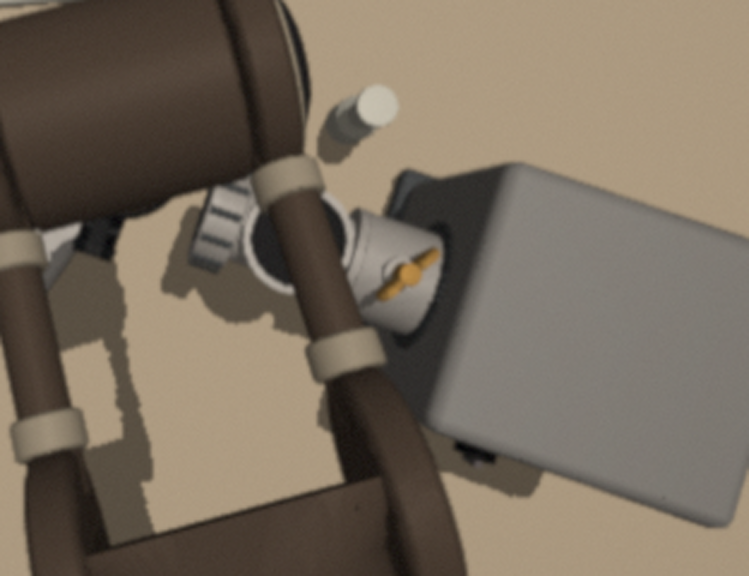

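The head is home in the scene view: its flange meets the collar at crop (285,235). The screw hasn't moved, with its wings running from (383,297) to (436,253) in the top crop, so q is about 0.55. I'll plan the strokes next.

```bash
cat > plan.py <<'E'
import numpy as np
A=np.array([.4849,-.0104])*1000;X=np.array([-.951,.308]);Y=np.array([-.308,-.951])
HX,HY=14.5,11.
def wingpts(q):
    r=np.linspace(9,30.5,44); u=np.array([np.cos(q),-np.sin(q)]); n=np.array([np.sin(q),np.cos(q)])
    h=np.where(r<20,3.5,2.8)
    return np.r_[r[:,None]*u+h[:,None]*n, r[:,None]*u-h[:,None]*n, 30.5*u+np.linspace(-2.8,2.8,7)[:,None]*n]
def inside(p,c): return (abs(p-c)<[HX,HY]).all(1).any()
def sim(path,q):
    out=[]
    for c in path:
        k=0
        while inside(wingpts(q),c) and k<400: q+=.005;k+=1
        other=inside(wingpts(q+np.pi),c)
        hub=np.linalg.norm(np.maximum(abs(c)-[HX,HY],0))
        out.append((q,other,hub,c[1]+HY))
    return out
def world(c): return A+c[0]*X+c[1]*Y
def dense(wp,n):
    wp=np.array(wp,float); s=np.r_[0,np.cumsum(np.linalg.norm(np.diff(wp,axis=0),axis=1))]
    t=np.linspace(0,s[-1],n+1); return np.c_[np.interp(t,s,wp[:,0]),np.interp(t,s,wp[:,1])]
def arc(t0,t1,a,b,n=40):
    t=np.linspace(t0,t1,n); return np.c_[a*np.cos(t),-b*np.sin(t)]
def show(wp,n,q):
    p=dense(wp,n); o=sim(p,q); w=np.array([world(c) for c in p])
    d=np.round(np.diff(w,axis=0)/10,2)
    for i in range(n+1):
        print(i,p[i].round(1),'q %.2f oth %d hub %.0f top %.0f'%o[i],'world',w[i].round(1), d[i-1] if i else '')
E
cat > qm.py <<'E'
from fit import *
def measq(c,name,zp=.237):
    s=snap(c,name);P=cloud(s)
    b=brass(s,P)&(P[...,1]>-.06)&(P[...,1]<.05)&(P[...,0]>.4)
    b=cv2.dilate(b.astype(np.uint8),np.ones((3,3)))>0
    hsv=cv2.cvtColor(s['color'],cv2.COLOR_RGB2HSV)
    b&=(hsv[...,0]>5)&(hsv[...,0]<30)&(hsv[...,1]>110)
    ys,xs=np.nonzero(b)
    n=cv2.undistortPoints(np.c_[xs,ys].reshape(-1,1,2).astype(float),np.array(s['camera_matrix']),np.array(s['distortion'])).reshape(-1,2)
    T=np.array(s['world_from_camera']); d=np.c_[n,np.ones(len(n))]@T[:3,:3].T
    p=T[:3,3]+d*((zp-T[2,3])/d[:,2])[:,None]
    A=np.array([.4849,-.0104]);X=np.array([-.951,.308]);Y=np.array([-.308,-.951])
    e=p[:,:2]-A;e=np.c_[e@X,e@Y]; w=np.linalg.svd(e-e.mean(0))[2][0]
    print(c,len(xs),p.mean(0),'q mod pi',np.arctan2(-w[1],w[0])%np.pi)
E
python3 - <<'E'
from plan import *
import qm
qm.measq('top','top3')
wp=np.r_[[[36.5,8.6]],arc(.0,np.pi+.35,29,26)]
show(wp,26,.55)
E
```

```text
top 185 [ 0.4847 -0.0098  0.237 ] q mod pi 0.5653931902233715
0 [36.5  8.6] q 0.55 oth 0 hub 22 top 20 world [447.5  -7.3] 
1 [33.8  5.5] q 0.55 oth 0 hub 19 top 16 world [451.1  -5.2] [0.35 0.21]
2 [31.1  2.4] q 0.67 oth 0 hub 17 top 13 world [454.6  -3.1] [0.35 0.21]
3 [29.  -0.9] q 0.88 oth 0 hub 14 top 10 world [457.7  -0.6] [0.31 0.25]
4 [28.4 -5. ] q 0.99 oth 0 hub 14 top 6 world [459.4   3.1] [0.17 0.37]
5 [27.2 -8.9] q 1.12 oth 0 hub 13 top 2 world [461.8   6.5] [0.24 0.34]
6 [ 25.3 -12.6] q 1.24 oth 0 hub 11 top -2 world [464.7   9.4] [0.29 0.29]
7 [ 22.9 -15.9] q 1.37 oth 0 hub 10 top -5 world [468.   11.8] [0.33 0.24]
8 [ 20.  -18.8] q 1.48 oth 0 hub 10 top -8 world [471.7  13.7] [0.37 0.19]
9 [ 16.7 -21.2] q 1.70 oth 0 hub 10 top -10 world [475.6  14.9] [0.39 0.13]
10 [ 13.1 -23.2] q 1.97 oth 0 hub 12 top -12 world [479.6  15.7] [0.4  0.07]
11 [  9.2 -24.6] q 2.17 oth 0 hub 14 top -14 world [483.7  15.9] [0.41 0.02]
12 [  5.2 -25.5] q 2.34 oth 0 hub 15 top -15 world [487.8  15.5] [ 0.41 -0.04]
13 [  1.1 -26. ] q 2.46 oth 0 hub 15 top -15 world [491.8  14.6] [ 0.4  -0.09]

[... 311 characters left out ...]
.28]
18 [-18.2 -20.2] q 2.93 oth 0 hub 10 top -9 world [508.5   3.2] [ 0.27 -0.31]
19 [-21.4 -17.6] q 3.02 oth 0 hub 9 top -7 world [510.6  -0.3] [ 0.22 -0.35]
20 [-24.1 -14.5] q 3.15 oth 0 hub 10 top -3 world [512.2  -4.1] [ 0.16 -0.38]
21 [-26.3 -11. ] q 3.44 oth 0 hub 12 top 0 world [513.3  -8. ] [ 0.1 -0.4]
22 [-27.9  -7.2] q 3.67 oth 0 hub 13 top 4 world [513.6 -12.1] [ 0.04 -0.41]
23 [-28.8  -3.2] q 3.85 oth 0 hub 14 top 8 world [513.2 -16.2] [-0.04 -0.41]
24 [-29.    0.9] q 4.01 oth 0 hub 14 top 12 world [512.2 -20.2] [-0.11 -0.4 ]
25 [-28.4   5. ] q 4.13 oth 0 hub 14 top 16 world [510.4 -23.9] [-0.17 -0.37]
26 [-27.2   8.9] q 4.26 oth 0 hub 13 top 20 world [508.1 -27.3] [-0.24 -0.34]
```

Run:
```python
from plan import *
wp=np.r_[[[36.5,8.6]],arc(.0,np.pi+.15,31.5,28)]
show(wp,22,.56)
```

```text
0 [36.5  8.6] q 0.56 oth 0 hub 22 top 20 world [447.5  -7.3] 
1 [34.   4.4] q 0.56 oth 0 hub 20 top 15 world [451.2  -4.1] [0.36 0.33]
2 [31.6  0.1] q 0.71 oth 0 hub 17 top 11 world [454.8  -0.8] [0.36 0.33]
3 [31.1 -4.7] q 0.88 oth 0 hub 17 top 6 world [456.8   3.6] [0.2  0.44]
4 [29.7 -9.4] q 1.04 oth 0 hub 15 top 2 world [459.6   7.7] [0.28 0.4 ]
5 [ 27.4 -13.7] q 1.19 oth 0 hub 13 top -3 world [463.   11.1] [0.35 0.34]
6 [ 24.5 -17.6] q 1.33 oth 0 hub 12 top -7 world [467.1  13.9] [0.4  0.28]
7 [ 20.9 -21. ] q 1.45 oth 0 hub 12 top -10 world [471.5  16. ] [0.44 0.21]
8 [ 16.8 -23.7] q 1.66 oth 0 hub 13 top -13 world [476.2  17.3] [0.47 0.13]
9 [ 12.4 -25.7] q 1.95 oth 0 hub 15 top -15 world [481.   17.9] [0.49 0.06]
10 [  7.7 -27.1] q 2.16 oth 0 hub 16 top -16 world [485.9  17.8] [ 0.49 -0.01]
11 [  2.9 -27.9] q 2.30 oth 0 hub 17 top -17 world [490.8  17. ] [ 0.48 -0.08]
12 [ -2.  -27.9] q 2.46 oth 0 hub 17 top -17 world [495.4  15.5] [ 0.47 -0.14]
13 [ -6.9 -27.3] q 2.59 oth 0 hub 16 top -16 world [499.8  13.5] [ 0.44 -0.21]
14 [-11.6 -26. ] q 2.71 oth 0 hub 15 top -15 world [503.9  10.8] [ 0.41 -0.27]
15 [-16.1 -24.1] q 2.79 oth 0 hub 13 top -13 world [507.6   7.5] [ 0.37 -0.32]
16 [-20.2 -21.5] q 2.88 oth 0 hub 12 top -10 world [510.7   3.8] [ 0.31 -0.38]
17 [-23.9 -18.2] q 2.99 oth 0 hub 12 top -7 world [ 5.132e+02 -4.000e-01] [ 0.25 -0.42]
18 [-27.  -14.4] q 3.15 oth 0 hub 13 top -3 world [515.  -5.] [ 0.18 -0.46]
19 [-29.3 -10.2] q 3.43 oth 0 hub 15 top 1 world [515.9  -9.8] [ 0.09 -0.48]
20 [-30.9  -5.5] q 3.66 oth 0 hub 16 top 5 world [516.  -14.6] [ 0.   -0.49]
21 [-31.5  -0.7] q 3.86 oth 0 hub 17 top 10 world [515.1 -19.4] [-0.09 -0.48]
22 [-31.1   4.2] q 4.00 oth 0 hub 17 top 15 world [513.2 -24. ] [-0.18 -0.45]
```

```bash
python3 -m inch '[{"fingers":0,"x":-1.81,"y":-3.51,"z":0,"twist":0},{"fingers":0,"x":-1.81,"y":-3.51,"z":0,"twist":0},{"fingers":0,"x":-1.81,"y":-3.51,"z":0,"twist":0},{"fingers":0,"x":-1.81,"y":-3.51,"z":0,"twist":0},{"fingers":0,"x":-1.81,"y":-3.51,"z":0,"twist":0},{"fingers":0,"x":-1.81,"y":-3.51,"z":0,"twist":0},{"fingers":0,"x":0,"y":0,"z":0,"twist":0}]'
```

```text
clock: 7.25
ee_pos: [0.4413, -0.0107, 0.3061]
ee_rot: [-0.001, 0.81, 0.587, -0.003]
wrist_force: [-0.6, 1.2, 0.2]
finger_gap: 0.001
```

```bash
python3 -m inch '[{"fingers":0,"x":0.6,"y":0.3,"z":0,"twist":0},{"fingers":0,"x":0,"y":0,"z":-2,"twist":0},{"fingers":0,"x":0,"y":0,"z":-2,"twist":0},{"fingers":0,"x":0,"y":0,"z":-1.5,"twist":0},{"fingers":0,"x":0,"y":0,"z":0,"twist":0}]'
```

```text
clock: 7.75
ee_pos: [0.4493, -0.0031, 0.2507]
ee_rot: [-0.003, 0.808, 0.589, -0.003]
wrist_force: [-1.0, 0.2, -0.3]
finger_gap: -0.0
```

```bash
python3 -m inch '[{"fingers":0,"x":0,"y":-0.2,"z":-0.7,"twist":0},{"fingers":0,"x":0,"y":0,"z":0,"twist":0},{"fingers":0,"x":0,"y":0,"z":0,"twist":0}]'
python3 - <<'E'
from h import *
for i in range(2): print(r.state()['ee_pos'],r.state()['wrist_force'])
a=snap('scene','scene4')['color'][...,::-1]; print(r.state()['ee_pos'])
cv2.imwrite('pics/scene4c.png',cv2.resize(a[80:200,140:300],None,fx=5,fy=5,interpolation=cv2.INTER_CUBIC))
E
```

```text
clock: 8.05
ee_pos: [0.4515, -0.0064, 0.2477]
ee_rot: [0.0, 0.808, 0.589, 0.0]
wrist_force: [0.1, 0.6, -0.5]
finger_gap: 0.003
[ 0.451493   -0.00644292  0.24766118] [ 0.13226693  0.56393595 -0.53158795]
[ 0.451493   -0.00644292  0.24766118] [ 0.13226693  0.56393595 -0.53158795]
[ 0.45159472 -0.00653671  0.24790688]
```

View pics/scene4c.png

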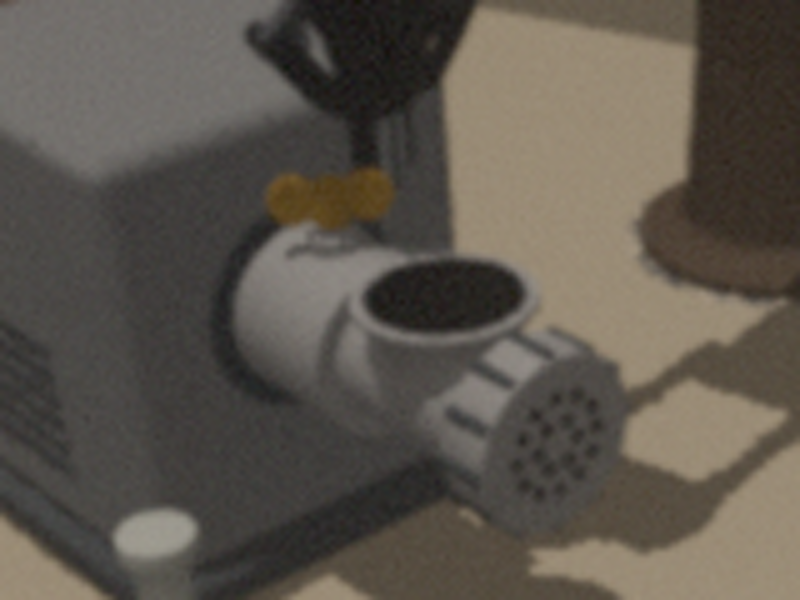

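The fingertip is down behind the near wing, at crop (370,150), just inside the brass ear at (370,195). Starting stroke 1.

```bash
python3 -m inch '[{"fingers":0,"x":0.18,"y":0.34,"z":-0.2,"twist":0},{"fingers":0,"x":0.18,"y":0.34,"z":-0.2,"twist":0},{"fingers":0,"x":0.18,"y":0.33,"z":0,"twist":0},{"fingers":0,"x":0.28,"y":0.4,"z":0,"twist":0},{"fingers":0,"x":0.35,"y":0.34,"z":0,"twist":0},{"fingers":0,"x":0.4,"y":0.28,"z":0,"twist":0},{"fingers":0,"x":0.44,"y":0.21,"z":0,"twist":0},{"fingers":0,"x":0.47,"y":0.13,"z":0,"twist":0}]'
```

```text
clock: 8.9
ee_pos: [0.476, 0.0175, 0.2431]
ee_rot: [-0.0, 0.808, 0.589, -0.0]
wrist_force: [-1.4, 0.2, 0.3]
finger_gap: -0.001
```

```bash
python3 -m inch '[{"fingers":0,"x":0.49,"y":0.06,"z":0,"twist":0},{"fingers":0,"x":0.49,"y":-0.01,"z":0,"twist":0},{"fingers":0,"x":0.48,"y":-0.08,"z":0,"twist":0},{"fingers":0,"x":0.47,"y":-0.14,"z":0,"twist":0},{"fingers":0,"x":0.44,"y":-0.21,"z":0,"twist":0},{"fingers":0,"x":0.41,"y":-0.27,"z":0,"twist":0},{"fingers":0,"x":0.37,"y":-0.32,"z":0,"twist":0},{"fingers":0,"x":0.31,"y":-0.38,"z":0,"twist":0},{"fingers":0,"x":0.25,"y":-0.42,"z":0,"twist":0},{"fingers":0,"x":0.18,"y":-0.46,"z":0,"twist":0}]'
python3 - <<'E'
from h import *
a=snap('scene','scene5')['color'][...,::-1]; print(r.state()['ee_pos'])
cv2.imwrite('pics/scene5c.png',cv2.resize(a[80:200,140:300],None,fx=5,fy=5,interpolation=cv2.INTER_CUBIC))
E
```

```text
clock: 9.9
ee_pos: [0.5152, -0.0056, 0.2434]
ee_rot: [0.0, 0.809, 0.588, 0.0]
wrist_force: [-0.8, 0.5, -0.1]
finger_gap: 0.002
[ 0.51542584 -0.00624852  0.24344626]
```

View pics/scene5c.png

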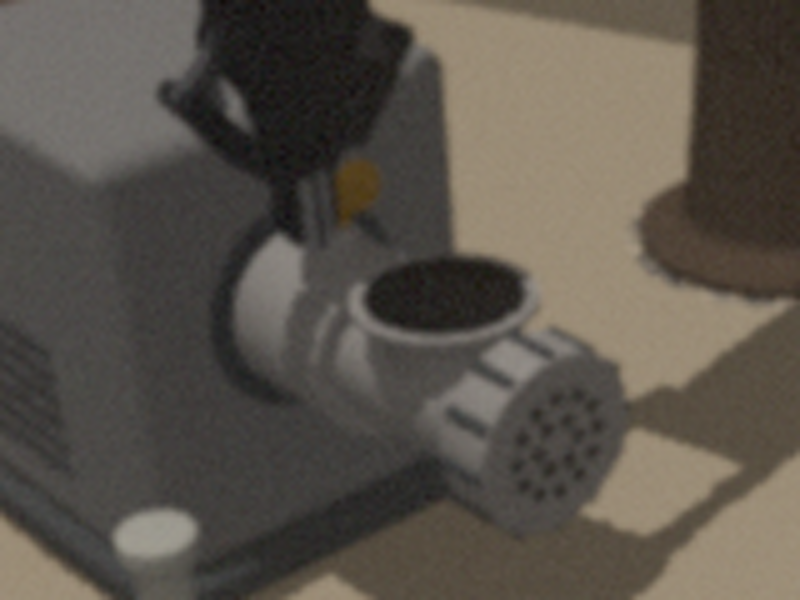

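```bash
python3 -m inch '[{"fingers":0,"x":0.09,"y":-0.48,"z":0,"twist":0},{"fingers":0,"x":0,"y":-0.49,"z":0,"twist":0},{"fingers":0,"x":-0.09,"y":-0.48,"z":0,"twist":0},{"fingers":0,"x":-0.18,"y":-0.45,"z":0,"twist":0},{"fingers":0,"x":0,"y":0,"z":0,"twist":0},{"fingers":0,"x":0.2,"y":0.3,"z":0,"twist":0},{"fingers":0,"x":0,"y":0,"z":2.5,"twist":0},{"fingers":0,"x":0,"y":0,"z":2.5,"twist":0},{"fingers":0,"x":0,"y":0,"z":0,"twist":0}]'
python3 - <<'E'
import qm
from h import *
qm.measq('top','top6');qm.measq('scene','scene6')
a=cv2.imread('pics/scene6.png')
a=cv2.resize(a[90:150,160:260],None,fx=6,fy=6,interpolation=cv2.INTER_CUBIC)
b=cv2.imread('pics/top6.png')
b=cv2.resize(b[200:260,320:420],None,fx=6,fy=6,interpolation=cv2.INTER_CUBIC)[:230]
cv2.imwrite('pics/c6.png',np.vstack([a,b]))
print(r.state()['ee_pos'])
E
```

```text
clock: 10.85
ee_pos: [0.5174, -0.0216, 0.2972]
ee_rot: [0.003, 0.808, 0.589, 0.003]
wrist_force: [0.4, -1.0, 0.9]
finger_gap: -0.006
top 161 [ 0.4834 -0.0071  0.237 ] q mod pi 0.7092382772729567
scene 221 [ 0.5026 -0.0003  0.237 ] q mod pi 1.1651104095511762
[ 0.5152 -0.0213  0.2936]
```

View pics/c6.png

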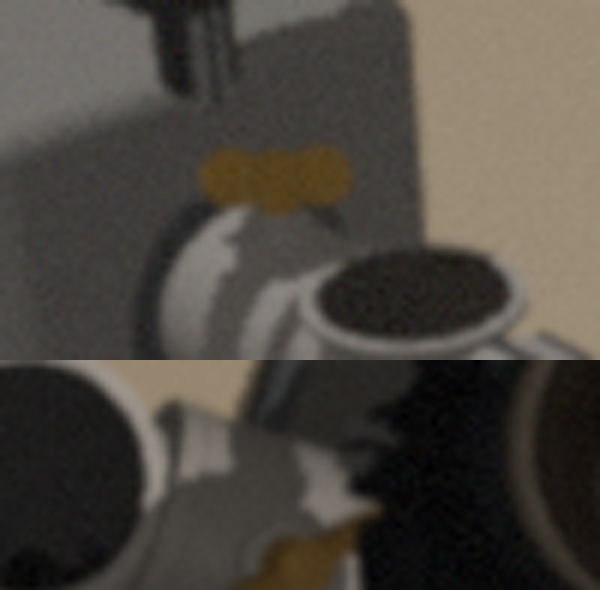

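Stroke 1 worked: the wings are now at about pi + 0.7. The scene crop shows both ears face-on at (225,178) and (325,175), with the finger above them. Going back for stroke 2.

```bash
python3 -m inch '[{"fingers":0,"x":-2.2,"y":0.47,"z":0,"twist":0},{"fingers":0,"x":-2.2,"y":0.47,"z":0,"twist":0},{"fingers":0,"x":-2.2,"y":0.47,"z":0,"twist":0},{"fingers":0,"x":0,"y":0,"z":0,"twist":0},{"fingers":0,"x":0,"y":0,"z":0,"twist":0}]'
python3 - <<'E'
import qm
from h import *
qm.measq('top','top7');qm.measq('scene','scene7')
print(r.state()['ee_pos'])
E
```

```text
clock: 11.45
ee_pos: [0.4486, -0.0071, 0.2923]
ee_rot: [-0.0, 0.808, 0.589, -0.0]
wrist_force: [0.2, 0.4, -0.4]
finger_gap: -0.002
top 182 [ 0.4852 -0.0106  0.237 ] q mod pi 0.7231013124539237
scene 225 [ 0.5015 -0.001   0.237 ] q mod pi 1.1997876284939752
[ 0.4495 -0.0073  0.2929]
```

```bash
python3 -m inch '[{"fingers":0,"x":0,"y":0,"z":-1.7,"twist":0},{"fingers":0,"x":0,"y":0,"z":-1.7,"twist":0},{"fingers":0,"x":0,"y":0,"z":-1.6,"twist":0},{"fingers":0,"x":0,"y":0,"z":0,"twist":0},{"fingers":0,"x":0,"y":0,"z":0,"twist":0}]'
```

```text
clock: 12.05
ee_pos: [0.4494, -0.0073, 0.2432]
ee_rot: [-0.0, 0.809, 0.588, -0.0]
wrist_force: [-0.2, -0.7, 0.2]
finger_gap: -0.001
```

```bash
python3 -m inch '[{"fingers":0,"x":0.24,"y":0.36,"z":0,"twist":0},{"fingers":0,"x":0.24,"y":0.36,"z":0,"twist":0},{"fingers":0,"x":0.25,"y":0.37,"z":0,"twist":0},{"fingers":0,"x":0.28,"y":0.4,"z":0,"twist":0},{"fingers":0,"x":0.35,"y":0.34,"z":0,"twist":0},{"fingers":0,"x":0.4,"y":0.28,"z":0,"twist":0},{"fingers":0,"x":0.44,"y":0.21,"z":0,"twist":0},{"fingers":0,"x":0.47,"y":0.13,"z":0,"twist":0},{"fingers":0,"x":0.49,"y":0.06,"z":0,"twist":0}]'
```

```text
clock: 12.95
ee_pos: [0.4805, 0.0182, 0.243]
ee_rot: [-0.0, 0.808, 0.589, -0.0]
wrist_force: [-2.8, -0.8, 0.4]
finger_gap: 0.003
```

```bash
python3 -m inch '[{"fingers":0,"x":0.49,"y":-0.01,"z":0,"twist":0},{"fingers":0,"x":0.48,"y":-0.08,"z":0,"twist":0},{"fingers":0,"x":0.47,"y":-0.14,"z":0,"twist":0},{"fingers":0,"x":0.44,"y":-0.21,"z":0,"twist":0},{"fingers":0,"x":0.41,"y":-0.27,"z":0,"twist":0},{"fingers":0,"x":0.37,"y":-0.32,"z":0,"twist":0},{"fingers":0,"x":0.31,"y":-0.38,"z":0,"twist":0},{"fingers":0,"x":0.25,"y":-0.42,"z":0,"twist":0},{"fingers":0,"x":0.18,"y":-0.46,"z":0,"twist":0}]'
```

```text
clock: 13.85
ee_pos: [0.515, -0.0053, 0.2434]
ee_rot: [0.0, 0.809, 0.588, 0.0]
wrist_force: [-1.1, 0.8, 0.1]
finger_gap: 0.002
```

```bash
python3 -m inch '[{"fingers":0,"x":0.09,"y":-0.48,"z":0,"twist":0},{"fingers":0,"x":0,"y":-0.49,"z":0,"twist":0},{"fingers":0,"x":-0.09,"y":-0.48,"z":0,"twist":0},{"fingers":0,"x":-0.18,"y":-0.45,"z":0,"twist":0},{"fingers":0,"x":0,"y":0,"z":0,"twist":0},{"fingers":0,"x":0.2,"y":0.3,"z":0,"twist":0},{"fingers":0,"x":0,"y":0,"z":2.5,"twist":0},{"fingers":0,"x":0,"y":0,"z":2.5,"twist":0},{"fingers":0,"x":0,"y":0,"z":0,"twist":0},{"fingers":0,"x":0,"y":0,"z":0,"twist":0}]'
python3 - <<'E'
import qm
from h import *
qm.measq('top','top8')
print(r.state()['ee_pos'])
E
```

```text
clock: 14.85
ee_pos: [0.515, -0.021, 0.2936]
ee_rot: [0.001, 0.808, 0.589, 0.0]
wrist_force: [0.0, 0.6, 0.1]
finger_gap: 0.0
top 156 [ 0.4831 -0.0068  0.237 ] q mod pi 0.7068379326727008
[ 0.5142 -0.0209  0.2926]
```

Stroke 2 ended the same way, with q about 2pi + 0.72. On to stroke 3, the last one, which runs to the stop.

```bash
python3 -m inch '[{"fingers":0,"x":-2.2,"y":0.47,"z":0,"twist":0},{"fingers":0,"x":-2.2,"y":0.47,"z":0,"twist":0},{"fingers":0,"x":-2.2,"y":0.47,"z":0,"twist":0},{"fingers":0,"x":0,"y":0,"z":0,"twist":0},{"fingers":0,"x":0,"y":0,"z":0,"twist":0}]'
python3 - <<'E'
import qm
from h import *
qm.measq('top','top9');qm.measq('scene','scene9')
print(r.state()['ee_pos'])
a=cv2.imread('pics/scene9.png')
a=cv2.resize(a[90:150,160:260],None,fx=5,fy=5,interpolation=cv2.INTER_CUBIC)
b=cv2.imread('pics/top9.png')
b=cv2.resize(b[200:260,320:420],None,fx=5,fy=5,interpolation=cv2.INTER_CUBIC)
cv2.imwrite('pics/c9.png',np.vstack([a,b])[:600])
E
```

```text
clock: 15.4
ee_pos: [0.4484, -0.0068, 0.2924]
ee_rot: [-0.0, 0.808, 0.589, -0.0]
wrist_force: [-0.2, -0.6, 0.4]
finger_gap: 0.005
top 187 [ 0.485  -0.0103  0.237 ] q mod pi 0.7224075577194845
scene 229 [ 0.5015 -0.001   0.237 ] q mod pi 1.2171882952237207
[ 0.4493 -0.007   0.2929]
```

View pics/c9.png

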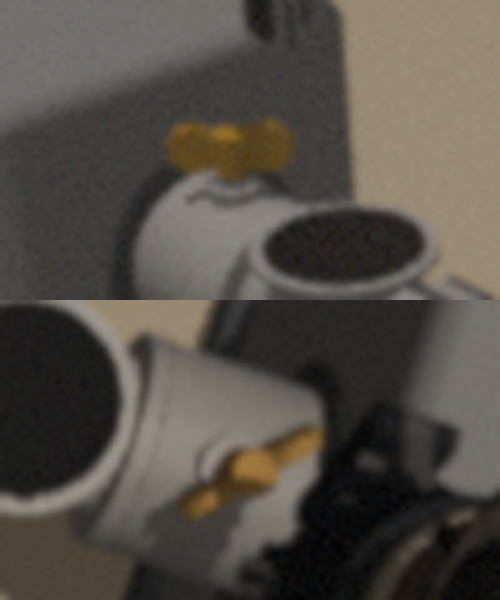

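Run:
```python
from plan import *
wp=np.r_[[[35,8.6]],arc(.0,np.pi+.15,31.5,28)]
show(wp,22,.72)
```

```text
0 [35.   8.6] q 0.72 oth 0 hub 20 top 20 world [449.   -7.8] 
1 [33.2  4.1] q 0.72 oth 0 hub 19 top 15 world [452.1  -4.1] [0.31 0.37]
2 [31.5 -0.4] q 0.72 oth 0 hub 17 top 11 world [ 4.551e+02 -3.000e-01] [0.3  0.38]
3 [30.9 -5.3] q 0.90 oth 0 hub 16 top 6 world [457.1   4.1] [0.2  0.44]
4 [29.4 -9.9] q 1.06 oth 0 hub 15 top 1 world [459.9   8.1] [0.28 0.39]
5 [ 27.1 -14.2] q 1.20 oth 0 hub 13 top -3 world [463.4  11.4] [0.35 0.34]
6 [ 24.1 -18. ] q 1.34 oth 0 hub 12 top -7 world [467.5  14.1] [0.4  0.27]
7 [ 20.5 -21.2] q 1.46 oth 0 hub 12 top -10 world [471.9  16.1] [0.44 0.2 ]
8 [ 16.4 -23.9] q 1.69 oth 0 hub 13 top -13 world [476.6  17.4] [0.47 0.13]
9 [ 12.  -25.9] q 1.96 oth 0 hub 15 top -15 world [481.4  17.9] [0.48 0.05]
10 [  7.3 -27.2] q 2.18 oth 0 hub 16 top -16 world [486.3  17.7] [ 0.49 -0.02]
11 [  2.5 -27.9] q 2.32 oth 0 hub 17 top -17 world [491.1  16.9] [ 0.48 -0.08]
12 [ -2.3 -27.9] q 2.46 oth 0 hub 17 top -17 world [495.7  15.4] [ 0.46 -0.15]
13 [ -7.1 -27.3] q 2.60 oth 0 hub 16 top -16 world [500.1  13.3] [ 0.44 -0.21]
14 [-11.8 -25.9] q 2.72 oth 0 hub 15 top -15 world [504.1  10.6] [ 0.4  -0.27]
15 [-16.3 -24. ] q 2.80 oth 0 hub 13 top -13 world [507.7   7.4] [ 0.36 -0.32]
16 [-20.4 -21.4] q 2.89 oth 0 hub 12 top -10 world [510.8   3.6] [ 0.31 -0.37]
17 [-24.  -18.1] q 3.00 oth 0 hub 12 top -7 world [ 5.133e+02 -5.000e-01] [ 0.25 -0.42]
18 [-27.  -14.4] q 3.15 oth 0 hub 13 top -3 world [515.   -5.1] [ 0.17 -0.45]
19 [-29.4 -10.1] q 3.44 oth 0 hub 15 top 1 world [515.9  -9.8] [ 0.09 -0.48]
20 [-30.9  -5.5] q 3.67 oth 0 hub 16 top 6 world [516.  -14.7] [ 0.   -0.49]
21 [-31.5  -0.7] q 3.86 oth 0 hub 17 top 10 world [515.  -19.5] [-0.09 -0.48]
22 [-31.1   4.2] q 4.00 oth 0 hub 17 top 15 world [513.2 -24. ] [-0.18 -0.45]
```

The top crop shows the wings at (195,500) to (320,435), so q is about 2pi + 0.72. I'll descend and push to the stop, slowing down near it.

```bash
python3 -m inch '[{"fingers":0,"x":0,"y":0,"z":-1.7,"twist":0},{"fingers":0,"x":0,"y":0,"z":-1.7,"twist":0},{"fingers":0,"x":0,"y":0,"z":-1.6,"twist":0},{"fingers":0,"x":0,"y":0,"z":0,"twist":0}]'; python3 -m inch '[{"fingers":0,"x":0.24,"y":0.36,"z":0,"twist":0},{"fingers":0,"x":0.24,"y":0.36,"z":0,"twist":0},{"fingers":0,"x":0.25,"y":0.37,"z":0,"twist":0},{"fingers":0,"x":0.28,"y":0.4,"z":0,"twist":0},{"fingers":0,"x":0.35,"y":0.34,"z":0,"twist":0},{"fingers":0,"x":0.4,"y":0.28,"z":0,"twist":0},{"fingers":0,"x":0.44,"y":0.21,"z":0,"twist":0},{"fingers":0,"x":0.47,"y":0.13,"z":0,"twist":0},{"fingers":0,"x":0.2,"y":0.02,"z":0,"twist":0}]'
```

```text
clock: 15.9
ee_pos: [0.4476, -0.0069, 0.2408]
ee_rot: [-0.002, 0.809, 0.588, -0.002]
wrist_force: [-1.0, -0.3, -0.2]
finger_gap: 0.002
clock: 16.8
ee_pos: [0.4778, 0.0181, 0.2432]
ee_rot: [-0.0, 0.808, 0.589, -0.0]
wrist_force: [-0.7, -1.2, 0.7]
finger_gap: 0.0
```

```bash
python3 -m inch '[{"fingers":0,"x":0.2,"y":0.02,"z":0,"twist":0},{"fingers":0,"x":0.2,"y":0,"z":0,"twist":0}]';python3 -m inch '[{"fingers":0,"x":0.2,"y":0,"z":0,"twist":0},{"fingers":0,"x":0.2,"y":-0.02,"z":0,"twist":0}]'
```

```text
clock: 17.0
ee_pos: [0.4813, 0.018, 0.2431]
ee_rot: [-0.0, 0.809, 0.588, -0.0]
wrist_force: [-2.0, 0.1, 0.1]
finger_gap: 0.001
clock: 17.2
ee_pos: [0.4854, 0.0179, 0.2432]
ee_rot: [-0.0, 0.809, 0.588, -0.0]
wrist_force: [-1.5, -0.2, -0.2]
finger_gap: -0.005
```

```bash
python3 -m inch '[{"fingers":0,"x":0.2,"y":-0.02,"z":0,"twist":0},{"fingers":0,"x":0,"y":0,"z":0,"twist":0}]';python3 -m inch '[{"fingers":0,"x":0.2,"y":-0.03,"z":0,"twist":0},{"fingers":0,"x":0,"y":0,"z":0,"twist":0}]';python3 -m inch '[{"fingers":0,"x":0.2,"y":-0.03,"z":0,"twist":0},{"fingers":0,"x":0,"y":0,"z":0,"twist":0}]'
```

```text
clock: 17.4
ee_pos: [0.4878, 0.0177, 0.2433]
ee_rot: [0.0, 0.809, 0.588, 0.0]
wrist_force: [-1.5, -0.2, -0.6]
finger_gap: 0.006
clock: 17.6
ee_pos: [0.4897, 0.0174, 0.2434]
ee_rot: [0.0, 0.809, 0.588, 0.0]
wrist_force: [-1.2, 0.3, -0.5]
finger_gap: 0.003
clock: 17.8
ee_pos: [0.4917, 0.0171, 0.2433]
ee_rot: [0.0, 0.809, 0.588, 0.0]
wrist_force: [-1.1, -0.1, 0.2]
finger_gap: -0.001
```

Run:
```python
import qm
from h import *
qm.measq('top','top10');qm.measq('scene','scene10')
print(r.state()['ee_pos'])
a=cv2.imread('pics/scene10.png')
a=cv2.resize(a[90:150,160:260],None,fx=5,fy=5,interpolation=cv2.INTER_CUBIC)
b=cv2.imread('pics/top10.png')
b=cv2.resize(b[200:260,320:420],None,fx=5,fy=5,interpolation=cv2.INTER_CUBIC)
cv2.imwrite('pics/c10.png',np.vstack([a,b])[:600])
```

```text
Traceback (most recent call last):
  File "qm.py", line 9, in measq
    n=cv2.undistortPoints(np.c_[xs,ys].reshape(-1,1,2).astype(float),np.array(s['camera_matrix']),np.array(s['distortion'])).reshape(-1,2)
      ~~~~~~~~~~~~~~~~~~~^^^^^^^^^^^^^^^^^^^^^^^^^^^^^^^^^^^^^^^^^^^^^^^^^^^^^^^^^^^^^^^^^^^^^^^^^^^^^^^^^^^^^^^^^^^^^^^^^^^
cv2.error: OpenCV(4.12.0) /io/opencv/modules/calib3d/src/undistort.dispatch.cpp:347: error: (-215:Assertion failed) CV_IS_MAT(_src) && CV_IS_MAT(_dst) && (_src->rows == 1 || _src->cols == 1) && (_dst->rows == 1 || _dst->cols == 1) && _src->cols + _src->rows - 1 == _dst->rows + _dst->cols - 1 && (CV_MAT_TYPE(_src->type) == CV_32FC2 || CV_MAT_TYPE(_src->type) == CV_64FC2) && (CV_MAT_TYPE(_dst->type) == CV_32FC2 || CV_MAT_TYPE(_dst->type) == CV_64FC2) in function 'cvUndistortPointsInternal'
```

```bash
python3 -m inch '[{"fingers":0,"x":0.2,"y":-0.04,"z":0,"twist":0},{"fingers":0,"x":0,"y":0,"z":0,"twist":0}]';python3 -m inch '[{"fingers":0,"x":0.2,"y":-0.06,"z":0,"twist":0},{"fingers":0,"x":0,"y":0,"z":0,"twist":0}]';python3 -m inch '[{"fingers":0,"x":0.2,"y":-0.07,"z":0,"twist":0},{"fingers":0,"x":0,"y":0,"z":0,"twist":0}]'
```

```text
clock: 18.05
ee_pos: [0.493, 0.0168, 0.2432]
ee_rot: [-0.001, 0.809, 0.588, -0.0]
wrist_force: [-3.0, 0.2, 1.0]
finger_gap: 0.004
clock: 18.25
ee_pos: [0.4936, 0.0167, 0.2429]
ee_rot: [-0.002, 0.809, 0.588, -0.002]
wrist_force: [-6.2, 2.4, 2.5]
finger_gap: 0.002
clock: 18.45
ee_pos: [0.4942, 0.0167, 0.2426]
ee_rot: [-0.004, 0.809, 0.588, -0.003]
wrist_force: [-9.9, 4.4, 4.0]
finger_gap: 0.003
```

The stop is reached: force climbs to 10 N with almost no travel. Backing off and lifting clear.

```bash
python3 -m inch '[{"fingers":0,"x":-0.9,"y":0.3,"z":0,"twist":0},{"fingers":0,"x":-0.8,"y":0.6,"z":0,"twist":0},{"fingers":0,"x":-0.5,"y":0.5,"z":0,"twist":0},{"fingers":0,"x":0,"y":0,"z":3,"twist":0},{"fingers":0,"x":0,"y":0,"z":4,"twist":0},{"fingers":0,"x":0,"y":0,"z":4,"twist":0},{"fingers":0,"x":-2,"y":4,"z":0,"twist":0},{"fingers":0,"x":-2,"y":4,"z":0,"twist":0},{"fingers":0,"x":-2,"y":4,"z":0,"twist":0},{"fingers":0,"x":0,"y":0,"z":0,"twist":0}]'
python3 - <<'E'
import qm
from fit import *
qm.measq('top','top11')
try: qm.measq('scene','scene11')
except Exception as e: print('scene none')
print(r.state()['ee_pos'],r.state()['wrist_force'])
for c in ['scene','top']:
    s=snap(c);P=cloud(s);P0=np.load(c+'0.npz')['P']
    for n in ['pan','stomper','plate']:
        t=r.trace(n,c)
        if t: print(c,n,round(t[0]['score'],2),np.round(t[0]['box'],0),np.nanmedian(P[t[0]['mask']],axis=0))
a=cv2.imread('pics/scene11.png')
a=cv2.resize(a[90:150,160:260],None,fx=5,fy=5,interpolation=cv2.INTER_CUBIC)
b=cv2.imread('pics/top11.png')
b=cv2.resize(b[200:260,320:420],None,fx=5,fy=5,interpolation=cv2.INTER_CUBIC)
cv2.imwrite('pics/c11.png',np.vstack([a,b])[:600])
E
```

```text
clock: 19.45
ee_pos: [0.4133, 0.1533, 0.3538]
ee_rot: [-0.001, 0.807, 0.591, 0.001]
wrist_force: [0.0, -0.5, -0.6]
finger_gap: 0.004
top 196 [ 0.484  -0.0113  0.237 ] q mod pi 2.084207634824322
scene 95 [ 0.5002 -0.0023  0.237 ] q mod pi 2.1462294624884755
[0.4152 0.1503 0.3537] [ 0.2923 -1.2253  0.2726]
scene pan 0.77 [276. 208. 385. 295.] [0.5521 0.3405 0.0071]
scene stomper 0.8 [163. 184. 193. 231.] [ 0.6443 -0.0084  0.057 ]
scene plate 0.74 [199. 241. 231. 264.] [0.6687 0.1118 0.0076]
top pan 0.6 [146. 147. 252. 250.] [0.5565 0.3417 0.0056]
top stomper 0.55 [336. 157. 365. 182.] [ 0.6272 -0.0108  0.1169]
top plate 0.71 [271. 141. 310. 176.] [0.663  0.1109 0.0082]
```

View pics/c11.png

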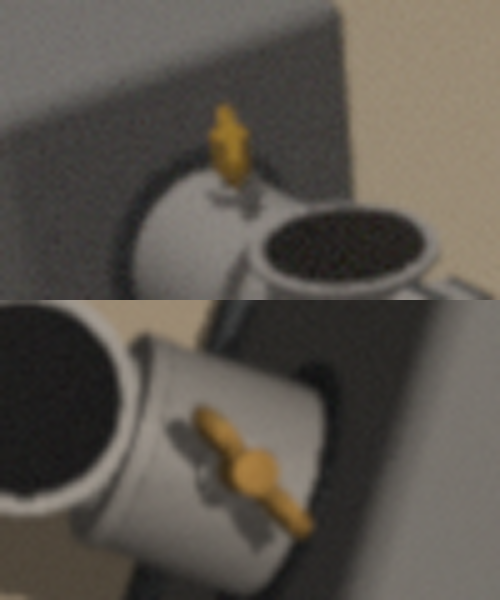

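View pics/scene11.png

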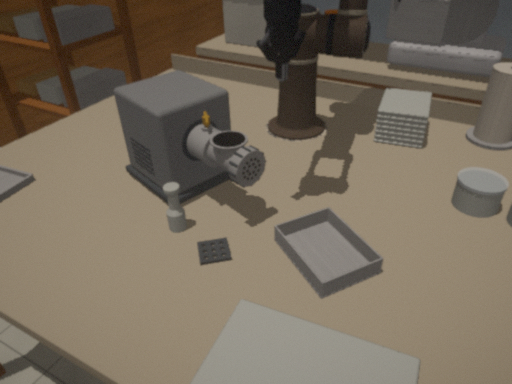

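The wings rest at 2.08–2.15 rad mod pi, against 2.12 for the stop. The head sits against the collar at pixel (215,145), the loose parts haven't moved, and the hand is clear at (283,70). Handing in.

```bash
python3 -c "
from workcell import r
print(r.state()['clock'],r.state()['joint_vel'].round(3)); print(r.hand_in())"
```

```text
19.95 [ 0.004 -0.002 -0.    -0.    -0.     0.002]
the job is handed in; nothing more can be done
None
```

I pushed the mincer head home, spun the wing screw clockwise to its stop in three fingertip strokes, and handed the job in at 19.95 s. The hand-in gave no verdict.

- **Head:** I pushed the front face with the shut fingertips until the force rose to about 18 N with no further travel. The fingertip stopped within about 1 mm of where the home position predicts. A picture then showed the flange against the collar. I did not measure the head again after the screw strokes, but the last picture still shows it in place.
- **Screw:** It went from about 0.56 rad to 3.86, then about 7.0, then the stop, where the force rose to about 10 N with almost no travel. The last pictures give 2.08 rad (top camera) and 2.15 rad (scene camera) plus two full turns, so about 8.37 to 8.43 against a stop of 8.4.
- **Loose parts:** Pan, stomper and plate were measured within about 2 mm of where they started.
- **Hand:** It finished clear of everything, with the TCP about 0.35 m above the counter and no significant force on the wrist.

**Disagreements:**
- The first rectangle fit put the screw's starting angle at 0.76 rad. Fitting the brass pixels gave 0.56, which I used.
- The scene camera's angles disagreed with the top camera's during the strokes because it sees the screw at a slant, so I relied on the top camera there.
- With the finger at the stop, the top camera's view of the screw was blocked, so I relied on the force until the hand was clear.

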